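Set the mixer collar on the spindle flat

TASK

Grip the upright spindle of the tube mixer and turn it until its flat faces the little key fork on the housing, then pick up the collar that has the set screw and slide it over the spindle, screw towards the fork, fully down on the shoulder. Finish while still gripping the collar there and pressing it lightly down, so that the screw sits on the flat and can be tightened through the fork; leave the other things where they are.

Things in the scene. Friction and masses are not known exactly. Their poses are not given: they have to be found in the camera images.
- mixer: Drive unit of a tube mixer, fixed on the bench: white plastic box 200 (x) by 150 (y) by 50 high. Origin under its centre, on the bench, on the spindle's axis; z up. -x of this frame is the side with the key fork. The spindle stands up from the middle of its top. (Lengths in mm.)
- spindle_seat (a point): Point on the spindle's axis at the upper face of its shoulder (steel disc, 40 diameter), 62 above the bench and 12 above the housing; axes as mixer, they do not turn with the spindle. Above it the steel spindle stands 48 high, 24 in diameter, top edge chamfered by 2, with one flat along its whole height, 8 from the axis. (Lengths in mm.)
- key_fork (a point): Middle of the notch, open at the top, of the dark steel key fork: two prongs each 10 wide with 14 between them, standing on the housing 86 from the spindle's axis on the mixer's -x side. This point is 14 above the shoulder; the fork's top is 24 above the shoulder (86 above the bench) and its inner face is 80 from the axis. (Lengths in mm.)
- spindle (a joint): Angle of the spindle about the upward axis, rad, anticlockwise seen from above is positive. 0: the flat faces the key fork (mixer -x). It starts 0.6 to 2.2 rad away on the positive side, and has friction of about 0.12 N m, so it stays where it is left. Stops at -3 and 3. (Lengths in mm.)
- spindle_flat (a point): Middle of the spindle's flat, 8 from the axis, 28 above the shoulder; turns with the spindle. -x of its frame points out of the flat. A squeeze across the flat measures 20 (flat 8 and round side 12 from the axis, so its middle is 2 off the axis, away from the flat); square to that it measures 24. (Lengths in mm.)
- collar: Aluminium collar, loose, upright: ring of 50 outer diameter, 27 bore, 30 high, 100 to 170 g, one dark steel set screw. Origin at the centre of its underside, z up. The screw lies along -x, 14 above the underside; its head of 11 diameter sticks out to 34.5 from the axis. (Lengths in mm.)
- collar_screw (a point): Outer end of the collar's set screw, 34.5 from the collar's axis. Inside, the screw's square tip (8 by 8, 10 to 18 above the underside) reaches into the bore to 9.3 from the axis, so the collar goes down over the spindle only with the screw over the flat (within about 0.25 rad); else the tip stops on the spindle's top. (Lengths in mm.)
- spacer: Plain aluminium spacer ring without a screw, 50 outer diameter, 24 high, loose; origin at the centre of its underside. Not wanted here. It and the collar lie one left and one right of the mixer, either way round. (Lengths in mm.)
- stain_bottle: Brown glass bottle, 60 diameter, 150 tall, loose; origin under its centre. Leave alone. (Lengths in mm.)
- strip_jar: White jar with black cap, 44 diameter, 85 tall, loose; origin under its centre. Leave alone. (Lengths in mm.)
- beaker: Clear plastic beaker, 72 rim diameter, 100 tall, loose; origin under its centre. Leave alone. (Lengths in mm.)
- hex_key: Small dark L-shaped hex key, 96 by 28 by 6, lying flat between robot and mixer; origin under the middle of its long leg. Leave alone. (Lengths in mm.)
Mind the look-alikes: they are no part of the job. Leave any blue or red look-alike of the collar alone.

How it is judged:
By the outcome, as a careful person would: the job done as asked, in the order asked, and still so for the second after the job is handed in, while the arm keeps its last pose, push and grip.
It also fails if it takes over 64 s, if anything falls off the work surface, if the arm or the gripper's body presses on something with over 40 N, if the wrist force passes 120 N, or if a joint passes its speed limit or range.

ROBOT

A 7-joint arm with a two-finger parallel gripper is mounted at the origin on the work surface. World frame = base frame: x ahead of the robot, y to its left, z up, the work surface at z = 0. Lengths are in m, angles in rad, forces in N, time in s.
With the tool pointing down it reaches from about 0.35 to 0.9 m from the base axis. Payload 19.9 kg.
Tool frame: the origin (TCP) lies between the finger pads; the fingertips stand robot.nose_length ahead of it and the grasp point (between the pads) lies 5 mm behind it (robot.nose_length is the distance from the TCP to the fingertips, in m); z points along the fingers, y is the line along which they close (so a half turn about z gives the same grasp; the last joint's range is limited). The gripper opens to 94 mm and grips with 3 to 60 N. Pads are 16 mm wide; open, the fingers measure 119 mm over their backs; the gripper's body (75 mm by 177 mm) begins 78 mm behind the grasp point.
Start: joints at [1.179, 0.417, -0.01, 1.614, 0.005, 1.111, -0.053], TCP at [0.214, -0.587, 0.219] pointing down, gripper open.
Joint ranges: [-2.81, 2.81], [-0.39, 2.02], [-1.27, 1.25], [0.06, 2.57], [-1.19, 4.33], [0.19, 2], [-2.82, 2.82]. Speed limits (rad/s): [1.89, 1.89, 2.39, 2.39, 3.01, 3.01, 3.01].

INTERFACE

Orientations are given as a rotation vector (axis times angle).
In Python, from bench import robot gives the robot as it stands.
- The arm moves only by the tool carry_out, never from a script. Its argument "motion" is a list that holds one entry, the list of rows, each a list of 6 numbers: the shift along the tool's x, y, z in mm, then the turn, a rotation vector about the tool's x, y, z in degrees. A call has 1 to 8 rows; each row shifts and turns the commanded pose from where the row before left it, along the tool's axes as they then stand; what a row does not reach is not made up. A row lasts 1/12 s, in which the tool goes at most 41.7 mm and 7.16 degrees, less where a joint would pass 70% of its speed; a pose out of reach is approached as far as the arm can. A call with a gripper value outside its range is refused whole. "claw" is the opening, from -1 (shut) to 1 (fully open), so that 0 is half open, set as the call begins (left out, the last holds). The fingers move at their own pace and stop on an object; "squeeze" is the grip in N (left out, the last holds). Time passes only in rows, so rows that do not move let the fingers close. It gives the time, the measured TCP pose, the force, the opening and the grip force at its end, in the units of the state.
- robot.sense(): the state, without advancing time (a new reading comes with each control period).
- robot.camera(name): name is "side" or "top" or "wrist"; returns a dict with "frame" (420x560x3 uint8, red, green, blue), "depth" (420x560 float32, m along the optical axis (not along the pixel's ray), 0 where there is no reading), "fx", "fy", "cx", "cy" (pixels), "position" and "orientation" of the camera in the world. Camera axes: x right, y down, z forward; pixel columns grow to the right and rows downward; lengths in m; the calibration is good to about 2 mm. A picture is of the moment at which its call begins.
- robot.finish_job(): hands the job in; it is judged then, once.
The state is a dict: "time_s": time; "joint_pos": joint angles; "dq": joint speeds; "tau": joint torques, N m; "ee_pos": TCP position; "tcp_rot": TCP orientation; "contact_force": force on the tool from outside, world axes, zero at the start; "ft_torque": the same for the moment, N m; "finger_gap": opening from 0.0 (shut) to 1.0 (fully open); "gripper_force": force on a finger pad.
Only numpy, scipy, OpenCV 4.12 (cv2) and the standard library are available. Lean on these libraries where they do the work, as an engineer would, in place of code of your own. Each camera call takes 0.05 s, during which the arm holds its last target. There are 200 camera calls.

## Working session

There is one attempt and no reset: what is moved stays moved. The work goes in short steps, Python scripts to look and compute and a tool call to move; the robot and the scene stay as the last step left them, time stands still between calls to the robot, and variables do not carry over. Pictures are saved under pics/ and viewed, at most 10 in all, crops included, and the job is handed in when it is done.

Besides the shell and the picture viewer there is one more tool, called by a JSON object that holds its "op" and its "data". carry_out: Moves the arm, as the interface text tells. Its arguments: {"type":"object","properties":{"motion":{"type":"array","items":{"type":"array","items":{"type":"array","items":{"type":"number"}}}},"claw":{"type":"number"},"squeeze":{"type":"number"}},"required":["motion"]}

```bash
mkdir -p pics; ls; cat > h.py <<'E'
import numpy as np, cv2
from bench import robot
from scipy.spatial.transform import Rotation as R
def rot(o):
    o=np.array(o,float)
    if o.shape==(3,3): return o
    return (R.from_rotvec(o) if o.size==3 else R.from_quat(o)).as_matrix()
def ray(c,u,v,z):
    d=rot(c["orientation"])@np.array([(u-c["cx"])/c["fx"],(v-c["cy"])/c["fy"],1.0]); p=np.array(c["position"])
    return p+d*(z-p[2])/d[2]
def cloud(c):
    h,w=c["depth"].shape; u,v=np.meshgrid(np.arange(w),np.arange(h)); d=c["depth"]
    P=np.stack([(u-c["cx"])/c["fx"]*d,(v-c["cy"])/c["fy"]*d,d],-1)
    return P@rot(c["orientation"]).T+np.array(c["position"])
def save(c,n,crop=None,s=1):
    f=c["frame"][...,::-1]
    if crop: f=f[crop[1]:crop[3],crop[0]:crop[2]]
    cv2.imwrite("pics/"+n,cv2.resize(f,None,fx=s,fy=s,interpolation=cv2.INTER_CUBIC))
E
python3 - <<'E'
from h import *
import pickle
t=robot.camera("top"); s=robot.camera("side"); 
pickle.dump((t,s),open("c.pkl","wb"))
save(t,"top.png");save(s,"side.png")
for c in(t,s): print(c["position"],c["orientation"],c["fx"],c["cx"],c["cy"])
print(robot.sense(),robot.nose_length)
E
```

```text
pics
[0.40396236 0.01473899 1.31364152] [-2.12677996  2.17167465 -0.10714033] 545.0696463479464 267.9953318048091 215.3864092389114
[0.17478811 0.63986963 0.75723306] [-0.7920468   2.57454186 -1.13059711] 459.74899424232314 281.268745379999 227.36082992861742
{'time_s': 0.1, 'joint_pos': array([ 1.17951076,  0.41791311, -0.01028779,  1.61408933,  0.0046935 ,
        1.11067019, -0.05301548]), 'dq': array([ 3.83734448e-04, -1.62003235e-03,  6.89920161e-04, -1.45119661e-03,
        1.00324963e-03, -1.44191588e-03,  4.42010915e-06]), 'tau': array([ 2.42293972e-04, -8.52583337e+01,  6.40047379e-01, -4.26695681e+01,
       -4.87681967e-02,  1.63821399e-02,  5.52848587e-05]), 'ee_pos': array([ 0.21406558, -0.58687339,  0.21889899]), 'tcp_rot': array([-3.09266811e+00, -5.46429535e-01,  4.17288146e-04]), 'contact_force': array([0.03198248, 0.0266968 , 0.38012985]), 'ft_torque': array([0.00636143, 0.00877431, 0.06006218]), 'gripper_force': 0.0, 'finger_gap': 0.9990205114915418} 0.014
```

View pics/top.png

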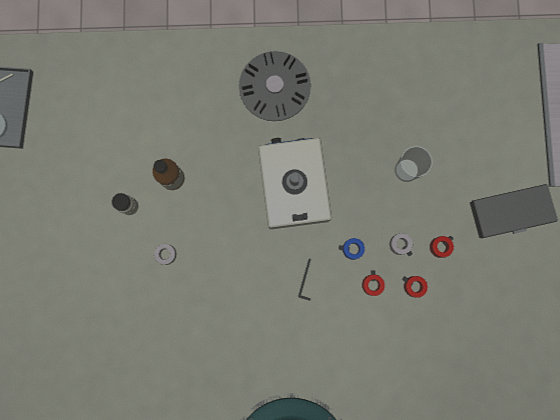

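View pics/side.png

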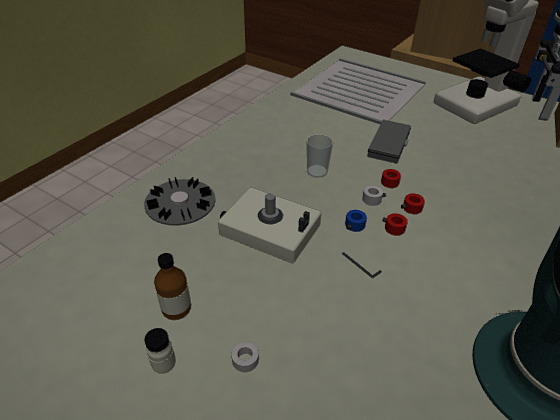

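The top view has six ring candidates. The silver ring at (401,244) has a dark screw at (409,254). The silver ring at (165,254) has no screw, so it is the spacer. The blue ring (353,249) and the red ones (373,285), (416,287) and (442,246) are look-alikes. The collar is therefore (401,244); I'll confirm it in a crop. The mixer is at (295,182), with its fork at (300,217) facing the robot.

```bash
python3 - <<'E'
from h import *
import pickle
t,s=pickle.load(open("c.pkl","rb"))
a=cv2.resize(t["frame"][225:275,380:430],(400,400),interpolation=cv2.INTER_CUBIC)
b=cv2.resize(t["frame"][157,None] if 0 else t["frame"][157:207,270:320],(400,400),interpolation=cv2.INTER_CUBIC)
cv2.imwrite("pics/crop.png",np.hstack([a,b])[...,::-1])
P=cloud(t)
f=t["frame"].astype(int); hsv=cv2.cvtColor(t["frame"],cv2.COLOR_RGB2HSV)
# mixer box top
m=((abs(P[...,2]-.05)<.006)&(f.min(-1)>170)).astype(np.uint8); 
cs=max(cv2.findContours(m,0,2)[0],key=cv2.contourArea); r=cv2.minAreaRect(cs); box=cv2.boxPoints(r)
B=np.array([ray(t,*p,.05) for p in box]); print("box",r,B.round(4),B.mean(0).round(4))
# ring
for n,(u,v) in dict(col=(401,244),spc=(165,254),spin=(295,182),fork=(300,217)).items():
    Z=P[v-16:v+17,u-16:u+17,2]; print(n,ray(t,u,v,.03).round(4),np.percentile(Z,[1,50,90,99]).round(4))
u,v=401,244
g=np.zeros(f.shape[:2],np.uint8); g[v-18:v+19,u-18:u+19]=(f.min(-1)>150)[v-18:v+19,u-18:u+19]
cs=max(cv2.findContours(g,0,2)[0],key=cv2.contourArea); print("ring",cv2.minEnclosingCircle(cs),[cv2.fitEllipse(cs)])
C=ray(t,*cv2.fitEllipse(cs)[0],.03); print("C",C)
g=np.zeros(f.shape[:2],np.uint8); g[v-18:v+19,u-18:u+19]=(f.max(-1)<80)[v-18:v+19,u-18:u+19]
ys,xs=np.nonzero(g);print(list(zip(xs,ys)))
# spindle and fork
k=(P[...,2]>.1)&(P[...,2]<.12); k[:160]=0;k[210:]=0;k[:,:270]=0;k[:,320:]=0
ys,xs=np.nonzero(k);print("spin",ray(t,xs.mean(),ys.mean(),.11),len(xs))
k=(P[...,2]>.075)&(P[...,2]<.095); k[:205]=0;k[228:]=0;k[:,:285]=0;k[:,315:]=0
ys,xs=np.nonzero(k);print("fork",ray(t,xs.mean(),ys.mean(),.086),len(xs))
print(f[174:190,284:306].mean(-1).astype(int))
E
```

```text
box ((298.5, 221.0), (1.0, 0.0), 180.0) [[ 0.5426 -0.0322  0.05  ]
 [ 0.5426 -0.0322  0.05  ]
 [ 0.5426 -0.0299  0.05  ]
 [ 0.5426 -0.0299  0.05  ]] [ 0.5426 -0.031   0.05  ]
col [ 0.4853 -0.2704  0.03  ] [-0.0064  0.0011  0.0297  0.0344]
spc [0.4733 0.2853 0.03  ] [-0.007   0.0003  0.0234  0.0274]
spin [ 0.6386 -0.0259  0.03  ] [0.0441 0.0508 0.0693 0.1121]
fork [ 0.5542 -0.0355  0.03  ] [-0.0054  0.0479  0.0554  0.088 ]Traceback (most recent call last):
  File "<stdin>", line 18, in <module>
ValueError: max() iterable argument is empty
```

View pics/crop.png

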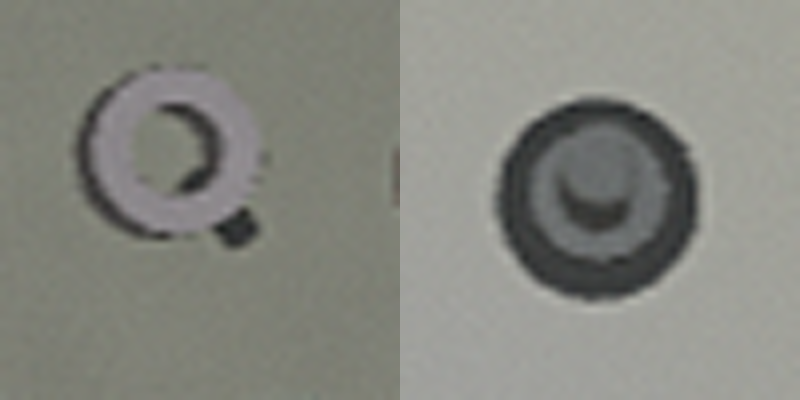

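The left crop confirms the collar: a silver ring with its dark screw at about (409.6,253.4). The right crop shows the spindle, but the flat is too small to resolve there, so I'll use the wrist camera later.

```bash
python3 - <<'E'
from h import *
import pickle
t,s=pickle.load(open("c.pkl","rb"))
P=cloud(t); f=t["frame"].astype(int)
def big(m): return max(cv2.findContours(m.astype(np.uint8),0,2)[0],key=cv2.contourArea)
def win(m,u,v,r): k=np.zeros_like(m); k[v-r:v+r+1,u-r:u+r+1]=m[v-r:v+r+1,u-r:u+r+1]; return k
m=win((P[...,2]>.03)&(f.min(-1)>140),295,182,60)
r=cv2.minAreaRect(big(m)); B=np.array([ray(t,*p,.05) for p in cv2.boxPoints(r)]); print("box",r,B.round(4).tolist(),B.mean(0).round(4))
print("edges",[ (np.linalg.norm(B[i]-B[i-1]).round(4), np.degrees(np.arctan2(*(B[i]-B[i-1])[[1,0]])).round(2)) for i in range(4)])
e=cv2.fitEllipse(big(win((f.mean(-1)>138),401,244,18))); C=ray(t,*e[0],.03); print(e,"C",C.round(4))
ys,xs=np.nonzero(win(f.max(-1)<70,409,253,5)); S=ray(t,409.6,253.4,.016) ; print(len(xs),xs.mean(),ys.mean(),"S",S.round(4), "yaw -x dir",np.degrees(np.arctan2(*(S-C)[[1,0]])),np.linalg.norm((S-C)[:2]))
k=win((P[...,2]>.1)&(P[...,2]<.12),295,182,14); ys,xs=np.nonzero(k);A=ray(t,xs.mean(),ys.mean(),.11);print("spin",A.round(4),len(xs))
k=win((f.max(-1)<80),295,182,16); e=cv2.fitEllipse(big(k)); print("shoulder",e,ray(t,*e[0],.058).round(4))
k=win((P[...,2]>.075)&(P[...,2]<.095),300,217,12); ys,xs=np.nonzero(k);F=ray(t,xs.mean(),ys.mean(),.086);print("fork",F.round(4),len(xs),np.degrees(np.arctan2(*(F-A)[[1,0]])))
T=rot(robot.sense()["tcp_rot"]);print(T.round(3))
w=robot.camera("wrist"); print("wrist in tool",(T.T@(np.array(w["position"])-robot.sense()["ee_pos"])).round(4),(T.T@rot(w["orientation"])).round(3),w["fx"],w["cx"],w["cy"])
E
```

```text
box ((294.20166015625, 181.71282958984375), (80.9663314819336, 60.91875457763672), 82.56858825683594) [[0.7249, 0.0584, 0.05], [0.7404, -0.0852, 0.05], [0.5482, -0.1036, 0.05], [0.5329, 0.0374, 0.05]] [ 0.6366 -0.0233  0.05  ]
edges [(np.float64(0.1932), np.float64(6.26)), (np.float64(0.1445), np.float64(-83.84)), (np.float64(0.193), np.float64(-174.52)), (np.float64(0.1419), np.float64(96.22))]
((401.3462219238281, 243.27223205566406), (16.61974334716797, 18.412273406982422), 129.54690551757812) C [ 0.4869 -0.2713  0.03  ]
14 408.7142857142857 252.85714285714286 S [ 0.4635 -0.2926  0.016 ] yaw -x dir -137.6795422708471 0.031732626024305155
spin [ 0.635  -0.0211  0.11  ] 83
shoulder ((294.3561096191406, 181.4839630126953), (23.481998443603516, 23.827253341674805), 159.61619567871094) [ 0.6348 -0.0235  0.058 ]
fork [ 0.55   -0.0309  0.086 ] 52 -173.43522992451327
[[ 0.939  0.343 -0.   ]
 [ 0.343 -0.939  0.001]
 [-0.    -0.001 -1.   ]]
wrist in tool [ 0.0736 -0.0004 -0.165 ] [[ 0.001 -0.967 -0.255]
 [ 1.     0.001 -0.   ]
 [ 0.    -0.255  0.967]] 306.1997017313649 272.8335020226982 204.980864158128
```

{"op": "carry_out", "data": {"motion": [[[24.5,-16,-2,0,0,0],[24.5,-16,-2,0,0,0],[24.5,-16,-2,0,0,0],[24.5,-16,-2,0,0,0],[24.5,-16,-2,0,0,0],[24.5,-16,-2,0,0,0],[24.5,-16,-2,0,0,0],[24.5,-16,-2,0,0,0]]]}}

```text
time_s: 0.82
ee_pos: [0.355, -0.3984, 0.2355]
tcp_rot: [-3.094, -0.547, 0.0]
contact_force: [-0.7, -1.0, 0.1]
finger_gap: 1.001
gripper_force: 0.0
```

{"op": "carry_out", "data": {"motion": [[[24.5,-16,-2,0,0,0],[24.5,-16,-2,0,0,0],[24.5,-16,-2,0,0,0],[24.5,-16,-2,0,0,0],[24.5,-16,-2,0,0,0],[24.5,-16,-2,0,0,0],[24.5,-16,-2,0,0,0],[24.5,-16,-2,0,0,0]]]}}

```text
time_s: 1.48
ee_pos: [0.4953, -0.211, 0.2515]
tcp_rot: [-3.094, -0.547, 0.0]
contact_force: [-1.1, -0.1, -0.6]
finger_gap: 1.0
gripper_force: 0.0
```

{"op": "carry_out", "data": {"motion": [[[24.5,-16,-2,0,0,0],[24.5,-16,-2,0,0,0],[24.5,-16,-2,0,0,0],[24.5,-16,-2,0,0,0],[24.5,-16,-2,0,0,0],[24.5,-16,-2,0,0,0],[24.5,-16,-2,0,0,0],[24.5,-16,-2,0,0,0]]]}}

```text
time_s: 2.15
ee_pos: [0.6356, -0.0237, 0.2673]
tcp_rot: [-3.094, -0.546, 0.001]
contact_force: [0.2, -0.8, -0.5]
finger_gap: 0.999
gripper_force: 0.0
```

{"op": "carry_out", "data": {"motion": [[[0,0,0,0,0,-7],[0,0,0,0,0,-7],[0,0,0,0,0,-7],[0,0,0,0,0,-7],[0,0,0,0,0,-7],[0,0,0,0,0,-7],[0,0,0,0,0,-7],[0,0,0,0,0,-7]]]}}

```text
time_s: 2.82
ee_pos: [0.6348, -0.0249, 0.2672]
tcp_rot: [-2.469, -1.942, 0.001]
contact_force: [0.5, -0.3, -0.2]
finger_gap: 1.005
gripper_force: 0.0
```

{"op": "carry_out", "data": {"motion": [[[0,0,0,0,0,-7],[0,0,0,0,0,-7],[0,0,0,0,0,-7],[0,0,0,0,0,-7],[0,0,0,0,0,-7],[0,0,0,0,0,-7],[0,0,0,0,0,-7],[0,0,0,0,0,-7]]]}}

```text
time_s: 3.48
ee_pos: [0.6349, -0.025, 0.2672]
tcp_rot: [-1.268, -2.874, 0.0]
contact_force: [-0.4, 0.2, 0.4]
finger_gap: 1.001
gripper_force: 0.0
```

{"op": "carry_out", "data": {"motion": [[[0,0,0,0,0,-7],[0,0,0,0,0,-7],[0,0,0,0,0,-7],[0,0,0,0,0,-7],[0,0,0,0,0,0],[0,0,0,0,0,0]]]}}

```text
time_s: 3.98
ee_pos: [0.6349, -0.0251, 0.2671]
tcp_rot: [-0.551, -3.092, -0.001]
contact_force: [1.0, -0.9, 0.3]
finger_gap: 1.001
gripper_force: 0.0
```

```bash
python3 - <<'E'
from h import *
import pickle
w=robot.camera("wrist"); pickle.dump(w,open("w.pkl","wb"))
P=cloud(w); Z=P[...,2]
np.set_printoptions(linewidth=200)
print(robot.sense()["joint_pos"].round(2))
k=(Z>.1)&(Z<.118)&(np.hypot(P[...,0]-.635,P[...,1]+.023)<.03); ys,xs=np.nonzero(k); print(len(xs),xs.min(),xs.max(),ys.min(),ys.max())
u,v=int(xs.mean()),int(ys.mean()); print(u,v)
save(w,"w1.png",(u-90,v-75,u+90,v+75),4)
E
```

```text
[ 0.57  0.52 -0.83  1.51  0.39  1.29  0.91]
348 266 286 183 205
276 194
```

View pics/w1.png

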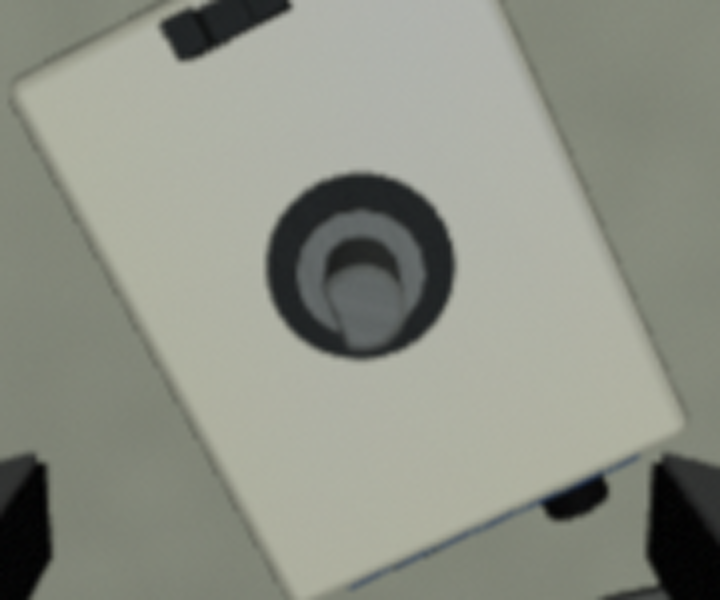

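The wrist crop shows the fork at the upper left (about 225,25). The spindle top is at about (365,310), and its flat is a straight cut on the lower-left side, from about (328,290) to (350,348). That puts it roughly 80° anticlockwise of the fork. I'll refine this with numbers.

```bash
cat > flat.py <<'E'
from h import *
def mix(w):
    P=cloud(w); Z=P[...,2]; f=w["frame"].astype(int)
    m=((Z>.03)&(f.min(-1)>120)&(np.hypot(P[...,0]-.635,P[...,1]+.023)<.14)).astype(np.uint8)
    c=max(cv2.findContours(m,0,2)[0],key=cv2.contourArea)[:,0]; 
    B=np.array([ray(w,*p,.05) for p in c.astype(float)])[:,:2]
    g=np.array([ray(w,*p,.056)[:2] for p in []])
    return cv2.minAreaRect((B*1000).astype(np.float32))
def shoulder(w):
    P=cloud(w); f=w["frame"]; d=np.hypot(P[...,0]-.635,P[...,1]+.023)
    m=((f.max(-1)<75)&(d<.035)).astype(np.uint8)
    e=cv2.fitEllipse(cv2.convexHull(max(cv2.findContours(m,0,2)[0],key=cv2.contourArea))); return e,ray(w,*e[0],.060)
def top(w,zlo=.104):
    P=cloud(w); d=np.hypot(P[...,0]-.635,P[...,1]+.023)
    m=((P[...,2]>zlo)&(P[...,2]<.125)&(d<.025)).astype(np.uint8)
    c=max(cv2.findContours(m,0,1)[0],key=cv2.contourArea)[:,0]
    return m,np.array([ray(w,*p,.109)[:2] for p in c.astype(float)])
E
python3 - <<'E'
from flat import *
import pickle
w=pickle.load(open("w.pkl","rb"))
print(mix(w),shoulder(w))
m,T=top(w); q=cv2.fitEllipse((T*1000).astype(np.float32)); print(q)
A=shoulder(w)[1][:2]; D=(T-A)*1000
for a in range(-180,180,20):
    k=np.abs((np.degrees(np.arctan2(D[:,1],D[:,0]))-a+180)%360-180)<10; print(a,np.hypot(*D[k].T).mean().round(1) if k.any() else None, end="; ")
np.set_printoptions(linewidth=200)
print(); print(w["frame"][172:216,260:296].mean(-1).astype(int))
E
```

```text
((636.0101928710938, -21.024673461914062), (194.75782775878906, 145.1884002685547), 6.186323165893555) (((290.3455505371094, 405.3710632324219), (56.51893997192383, 328.5207824707031), 88.74527740478516), array([ 0.96192549, -0.11635889,  0.06      ]))
((635.35498046875, -20.526700973510742), (20.15850067138672, 24.442012786865234), 89.59955596923828)
-180 None; -160 None; -140 None; -120 None; -100 None; -80 None; -60 None; -40 None; -20 None; 0 None; 20 None; 40 None; 60 None; 80 None; 100 None; 120 None; 140 None; 160 340.2; 
[[ 35  35  35 ...  37  51 116]
 [ 35  35  35 ...  37  40  73]
 [ 34  34  35 ...  35  37  42]
 ...
 [171 171 171 ... 172 172 171]
 [170 171 172 ... 172 171 171]
 [171 172 171 ... 172 172 171]]
```

{"op": "carry_out", "data": {"motion": [[[0,0,20,0,0,0],[0,0,20,0,0,0],[0,0,20,0,0,0],[0,0,10,0,0,0],[0,0,0,0,0,0],[0,0,0,0,0,0]]]}}

```text
time_s: 4.53
ee_pos: [0.6351, -0.0247, 0.1978]
tcp_rot: [-0.547, -3.093, -0.0]
contact_force: [0.1, 0.7, 0.6]
finger_gap: 0.999
gripper_force: 0.0
```

```bash
python3 - <<'E'
from flat import *
w=robot.camera("wrist"); print(mix(w))
P=cloud(w);print("zmax",np.percentile(P[...,2][np.hypot(P[...,0]-.635,P[...,1]+.023)<.008],[50,90]))
for z in (.102,.105):
    m,T=top(w,z); print(cv2.fitEllipse((T*1000).astype(np.float32)),cv2.minAreaRect((T*1000).astype(np.float32)))
m,T=top(w); A=np.array([.6355,-.0225]); D=(T-A)*1000
for a in range(-180,180,15):
    k=np.abs((np.degrees(np.arctan2(D[:,1],D[:,0]))-a+180)%360-180)<8; print(a,np.hypot(*D[k].T).mean().round(1) if k.any() else None, end="; ")
E
```

```text
((635.8860473632812, -21.08586883544922), (194.36936950683594, 145.02694702148438), 6.190191268920898)
zmax [0.10965989 0.11047675]
((635.1473388671875, -20.361963272094727), (20.382232666015625, 25.15388298034668), 87.57627868652344) ((635.0744018554688, -19.50554656982422), (24.913053512573242, 20.084897994995117), 0.7435337901115417)
((635.453125, -20.44468879699707), (20.192354202270508, 24.56749153137207), 88.9607925415039) ((635.4869995117188, -19.652341842651367), (24.091781616210938, 19.78061866760254), 0.7435338497161865)
-180 12.2; -165 11.8; -150 11.3; -135 9.6; -120 8.0; -105 7.0; -90 6.6; -75 7.1; -60 7.7; -45 9.5; -30 11.1; -15 11.9; 0 11.6; 15 12.0; 30 12.4; 45 12.2; 60 12.3; 75 12.1; 90 12.4; 105 12.7; 120 12.9; 135 12.8; 150 12.6; 165 12.5;
```

{"op": "carry_out", "data": {"motion": [[[0,0,0,0,0,-6.5],[0,0,0,0,0,-6.5],[0,0,0,0,0,-6.4],[0,2.5,0,0,0,0],[0,2.5,0,0,0,0],[0,0,15,0,0,0],[0,0,15,0,0,0],[0,0,15,0,0,0]]]}}

```text
time_s: 5.25
ee_pos: [0.6348, -0.0199, 0.1509]
tcp_rot: [-0.019, -3.141, 0.0]
contact_force: [0.5, -0.0, -0.3]
finger_gap: 1.001
gripper_force: 0.0
```

{"op": "carry_out", "data": {"motion": [[[0,0,15,0,0,0],[0,0,15,0,0,0],[0,0,15,0,0,0],[0,0,13,0,0,0],[0,0,10,0,0,0],[0,0,0,0,0,0]]]}}

```text
time_s: 5.75
ee_pos: [0.6341, -0.0199, 0.082]
tcp_rot: [-0.015, -3.139, -0.001]
contact_force: [-0.2, -0.5, -0.3]
finger_gap: 0.997
gripper_force: 0.0
```

{"op": "carry_out", "data": {"motion": [[[0,0,0,0,0,0],[0,0,0,0,0,0],[0,0,0,0,0,0],[0,0,0,0,0,0],[0,0,0,0,0,0],[0,0,0,0,0,0],[0,0,0,0,0,0],[0,0,0,0,0,0]]], "claw": -1, "squeeze": 30}}

```text
time_s: 6.42
ee_pos: [0.635, -0.0199, 0.0845]
tcp_rot: [0.015, 3.141, 0.0]
contact_force: [-0.1, 0.8, -0.0]
finger_gap: 0.469
gripper_force: 0.0
```

{"op": "carry_out", "data": {"motion": [[[0,0,0,0,0,0],[0,0,0,0,0,0],[0,0,0,0,0,0],[0,0,0,0,0,0]]]}}

```text
time_s: 6.75
ee_pos: [0.635, -0.0201, 0.0844]
tcp_rot: [-0.015, -3.141, 0.0]
contact_force: [-0.9, 1.2, 1.0]
finger_gap: 0.209
gripper_force: 30.0
```

{"op": "carry_out", "data": {"motion": [[[-0.2,0,0,0,0,5.2],[-0.2,0,0,0,0,5.2],[-0.2,0,0,0,0,5.2],[-0.2,0,0,0,0,5.2],[-0.2,0,0,0,0,5.2],[-0.2,0,0,0,0,5.2],[-0.2,0,0,0,0,5.2],[-0.2,0,0,0,0,5.2]]]}}

```text
time_s: 7.42
ee_pos: [0.6368, -0.0192, 0.0844]
tcp_rot: [1.135, 2.929, 0.002]
contact_force: [4.0, 5.3, -4.3]
finger_gap: 0.212
gripper_force: 30.0
```

{"op": "carry_out", "data": {"motion": [[[-0.2,0,0,0,0,5.2],[-0.2,0,0,0,0,5.2],[-0.2,0,0,0,0,5.2],[-0.2,0,0,0,0,5.2],[-0.2,0,0,0,0,5.2],[-0.2,0,0,0,0,5.2],[-0.2,0,0,0,0,5.2],[-0.2,0,0,0,0,5.1]]]}}

```text
time_s: 8.08
ee_pos: [0.6386, -0.0198, 0.0845]
tcp_rot: [2.098, 2.337, 0.006]
contact_force: [13.7, 8.9, -13.0]
finger_gap: 0.211
gripper_force: 30.0
```

{"op": "carry_out", "data": {"motion": [[[0,0,0,0,0,0],[0,0,0,0,0,0],[0,0,0,0,0,0]]]}}

```text
time_s: 8.33
ee_pos: [0.6387, -0.0198, 0.0845]
tcp_rot: [2.093, 2.342, 0.006]
contact_force: [14.0, 8.2, -11.6]
finger_gap: 0.213
gripper_force: 30.0
```

{"op": "carry_out", "data": {"motion": [[[0.7,0.7,0,0,0,0],[0.6,0.6,0,0,0,0],[0,0,0,0,0,0],[0,0,0,0,0,0]]]}}

```text
time_s: 8.67
ee_pos: [0.6387, -0.0198, 0.0844]
tcp_rot: [2.095, 2.341, 0.002]
contact_force: [5.3, 2.9, -4.4]
finger_gap: 0.212
gripper_force: 30.0
```

{"op": "carry_out", "data": {"motion": [[[0,0,0,0,0,0],[0,0,0,0,0,0],[0,0,0,0,0,0],[0,0,0,0,0,0],[0,0,0,0,0,0],[0,0,0,0,0,0],[0,0,-15,0,0,0],[0,0,-15,0,0,0]]], "claw": 1}}

```text
time_s: 9.33
ee_pos: [0.6379, -0.0203, 0.1141]
tcp_rot: [-2.094, -2.34, 0.002]
contact_force: [0.9, 0.3, 0.9]
finger_gap: 0.739
gripper_force: 0.0
```

{"op": "carry_out", "data": {"motion": [[[0,0,-15,0,0,0],[0,0,-20,0,0,0],[0,0,-20,0,0,0],[0,0,-20,0,0,0],[0,0,-10,0,0,0],[0,0,0,0,0,0],[0,0,0,0,0,0]]]}}

```text
time_s: 9.92
ee_pos: [0.6383, -0.0204, 0.199]
tcp_rot: [2.095, 2.341, -0.0]
contact_force: [-0.2, 0.7, -0.1]
finger_gap: 1.001
gripper_force: 0.0
```

```bash
python3 - <<'E'
from flat import *
w=robot.camera("wrist"); print(mix(w)); print(robot.sense()["ee_pos"],robot.sense()["contact_force"],robot.sense()["joint_pos"].round(2))
m,T=top(w); print(cv2.fitEllipse((T*1000).astype(np.float32)))
A=np.array([.636,-.0222]); D=(T-A)*1000
for a in range(-180,180,15):
    k=np.abs((np.degrees(np.arctan2(D[:,1],D[:,0]))-a+180)%360-180)<8; print(a,np.hypot(*D[k].T).mean().round(1) if k.any() else None, end="; ")
save(w,"w2.png",(190,110,370,260),4)
E
```

```text
((636.3659057617188, -20.230300903320312), (195.64930725097656, 144.47769165039062), 6.362631320953369)
[ 0.6379882  -0.02043742  0.198298  ] [-0.90981708 -0.7565672  -0.03764062] [ 0.36  0.51 -0.52  1.58  0.27  1.12 -0.12]
((637.4589233398438, -20.32029151916504), (20.338491439819336, 24.851486206054688), 4.999940395355225)
-180 7.2; -165 7.2; -150 7.9; -135 9.3; -120 10.3; -105 10.0; -90 10.3; -75 10.3; -60 10.4; -45 10.8; -30 11.0; -15 11.6; 0 11.8; 15 12.1; 30 12.7; 45 13.2; 60 13.6; 75 13.8; 90 13.7; 105 13.4; 120 12.9; 135 11.1; 150 9.0; 165 7.7;
```

View pics/w2.png

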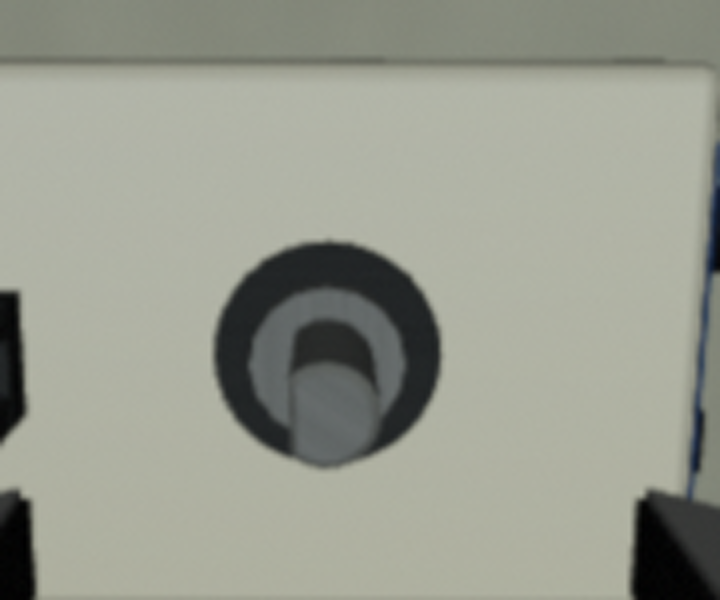

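The flat now faces image-left, square to the fork. Next is the collar.

{"op": "carry_out", "data": {"motion": [[[0,0,0,0,0,6.8],[0,0,0,0,0,6.8],[0,0,0,0,0,6.8],[0,0,0,0,0,6.7],[0,0,0,0,0,6.7],[0,0,0,0,0,6.7],[0,0,0,0,0,6.7],[0,0,0,0,0,6.7]]], "claw": 0.6}}

```text
time_s: 10.63
ee_pos: [0.6378, -0.0204, 0.1977]
tcp_rot: [-2.931, -1.128, 0.003]
contact_force: [0.3, -0.4, 0.4]
finger_gap: 0.799
gripper_force: 0.0
```

{"op": "carry_out", "data": {"motion": [[[-20,6,0,0,0,0],[-20,6,0,0,0,0],[-20,6,0,0,0,0],[-20,6,0,0,0,0],[-20,6,0,0,0,0],[-20,6,0,0,0,0],[-20,6,0,0,0,0],[-20,6,0,0,0,0]]]}}

```text
time_s: 11.3
ee_pos: [0.5515, -0.1645, 0.1979]
tcp_rot: [-2.927, -1.137, 0.003]
contact_force: [0.3, 0.5, 0.1]
finger_gap: 0.801
gripper_force: 0.0
```

{"op": "carry_out", "data": {"motion": [[[-20,6,0,0,0,0],[-20,6,0,0,0,0],[-20,6,0,0,0,0],[-20,6,0,0,0,0],[-20,6,0,0,0,0],[-20,6,0,0,0,0],[0,0,0,0,0,0],[0,0,0,0,0,0]]]}}

```text
time_s: 11.97
ee_pos: [0.4875, -0.2719, 0.1982]
tcp_rot: [-2.929, -1.134, 0.002]
contact_force: [0.6, -0.1, 0.2]
finger_gap: 0.8
gripper_force: 0.0
```

```bash
cat > col.py <<'E'
from h import *
w=robot.camera("wrist"); s=robot.sense(); T=rot(s["tcp_rot"]); print(s["ee_pos"].round(4),np.degrees(np.arctan2(T[1,0],T[0,0])).round(2))
P=cloud(w); f=w["frame"].astype(int); d=np.hypot(P[...,0]-.487,P[...,1]+.272); sat=f.max(-1)-f.min(-1)
m=((P[...,2]>.024)&(P[...,2]<.04)&(d<.04)&(f.mean(-1)>100)&(sat<50)).astype(np.uint8)
c=max(cv2.findContours(m,0,1)[0],key=cv2.contourArea)[:,0]; e=cv2.fitEllipse(c); print(e)
C=ray(w,*e[0],.03); Q=np.array([ray(w,*p,.03)[:2] for p in c.astype(float)])*1000; print("C",C.round(4),cv2.fitEllipse(Q.astype(np.float32)))
G=np.stack([ray(w,u,v,.02)[:2] for v in range(420) for u in range(560)]).reshape(420,560,2); r=np.hypot(*(G-C[:2]).transpose(2,0,1))
m=((f.max(-1)<75)&(r>.024)&(r<.045)).astype(np.uint8); n,l,st,ce=cv2.connectedComponentsWithStats(m)
for i in range(1,n):
    if st[i,4]>8: S=ray(w,*ce[i],.02); v=S-C; print(st[i],ce[i].round(1),S.round(4),np.hypot(*v[:2]).round(4),np.degrees(np.arctan2(v[1],v[0])).round(1))
u,v=map(int,e[0]); save(w,"col.png",(max(u-70,0),max(v-55,0),u+70,v+55),5)
E
python3 col.py
```

```text
[ 0.4882 -0.2709  0.1984] 42.42
((272.2900085449219, 190.9213409423828), (41.775901794433594, 43.38192367553711), 87.48358917236328)
C [ 0.4882 -0.2695  0.03  ] ((487.8460693359375, -269.7383728027344), (47.4805908203125, 48.25594711303711), 50.127071380615234)
[268 168  20   7  21] [277.9 169.4] [ 0.5091 -0.2589  0.02  ] 0.0234 26.8
[268 213   9   5  35] [272.1 215.3] [ 0.4649 -0.2904  0.02  ] 0.0313 -138.0
```

View pics/col.png

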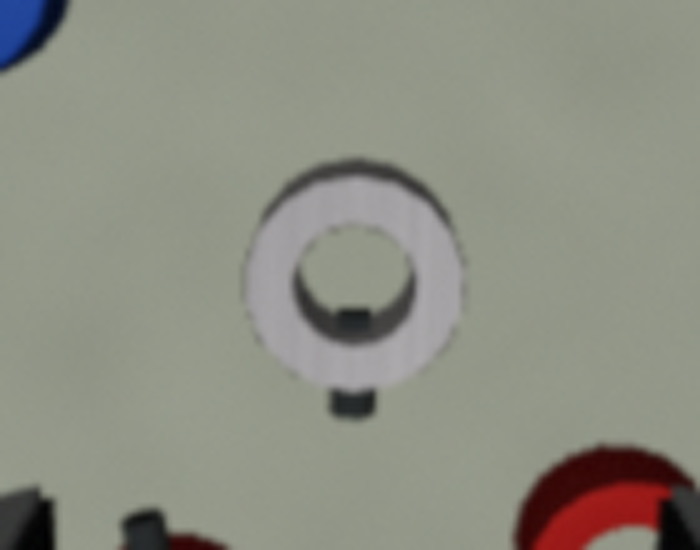

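The crop shows the silver collar at (355,285), with its screw pointing straight down the image at (352,403), which is the tool's −x direction. The grasp is aligned, so I descend and grip.

{"op": "carry_out", "data": {"motion": [[[-0.4,-0.2,19,0,0,0],[0,0,20,0,0,0],[0,0,20,0,0,0],[0,0,20,0,0,0],[0,0,20,0,0,0],[0,0,20,0,0,0],[0,0,20,0,0,0],[0,0,15,0,0,0]]]}}

```text
time_s: 12.68
ee_pos: [0.488, -0.2697, 0.0433]
tcp_rot: [-2.926, -1.139, 0.001]
contact_force: [0.2, 0.2, -0.7]
finger_gap: 0.8
gripper_force: 0.0
```

{"op": "carry_out", "data": {"motion": [[[0,0,10,0,0,0],[0,0,7,0,0,0],[0,0,5,0,0,0],[0,0,3,0,0,0],[0,0,0,0,0,0],[0,0,0,0,0,0]]]}}

```text
time_s: 13.18
ee_pos: [0.4883, -0.2715, 0.0209]
tcp_rot: [2.928, 1.137, 0.001]
contact_force: [0.1, -0.6, 0.7]
finger_gap: 0.801
gripper_force: 0.0
```

{"op": "carry_out", "data": {"motion": [[[0,0,0,0,0,0],[0,0,0,0,0,0],[0,0,0,0,0,0],[0,0,0,0,0,0],[0,0,0,0,0,0],[0,0,0,0,0,0],[0,0,0,0,0,0],[0,0,0,0,0,0]]], "claw": -1, "squeeze": 25}}

```text
time_s: 13.85
ee_pos: [0.4882, -0.2714, 0.0206]
tcp_rot: [2.928, 1.137, 0.0]
contact_force: [-1.6, 0.1, 5.5]
finger_gap: 0.535
gripper_force: 25.0
```

{"op": "carry_out", "data": {"motion": [[[0,0,-5,0,0,0],[0,0,-20,0,0,0],[0,0,-20,0,0,0],[0,0,-20,0,0,0],[0,0,-20,0,0,0],[0,0,-20,0,0,0],[0,0,-20,0,0,0],[0,0,-20,0,0,0]]]}}

```text
time_s: 14.52
ee_pos: [0.4878, -0.2712, 0.1666]
tcp_rot: [-2.928, -1.137, 0.0]
contact_force: [-0.1, 0.3, -1.5]
finger_gap: 0.533
gripper_force: 25.0
```

{"op": "carry_out", "data": {"motion": [[[18,-5.4,0,0,0,0],[18,-5.4,0,0,0,0],[18,-5.4,0,0,0,0],[18,-5.4,0,0,0,0],[18,-5.4,0,0,0,0],[18,-5.4,0,0,0,0],[18,-5.4,0,0,0,0],[18,-5.4,0,0,0,0]]]}}

```text
time_s: 15.18
ee_pos: [0.5654, -0.1414, 0.1656]
tcp_rot: [-2.928, -1.137, 0.0]
contact_force: [-0.5, 0.3, -2.1]
finger_gap: 0.533
gripper_force: 25.0
```

{"op": "carry_out", "data": {"motion": [[[18,-5.4,0,0,0,0],[18,-5.4,0,0,0,0],[18,-5.4,0,0,0,0],[18,-5.4,0,0,0,0],[18,-5.4,0,0,0,0],[18,-5.4,0,0,0,0],[18,-5.4,0,0,0,0],[8,-2.6,0,0,0,0]]]}}

```text
time_s: 15.85
ee_pos: [0.6374, -0.0195, 0.1655]
tcp_rot: [-2.926, -1.14, -0.0]
contact_force: [0.2, -0.1, -0.5]
finger_gap: 0.537
gripper_force: 25.0
```

{"op": "carry_out", "data": {"motion": [[[0,0,0,0,0,6],[0,0,0,0,0,6],[0,0,0,0,0,6],[0,0,0,0,0,6],[0,0,0,0,0,6],[0,0,0,0,0,6.2],[0,0,0,0,0,0],[0,0,0,0,0,0]]]}}

```text
time_s: 16.52
ee_pos: [0.6366, -0.0223, 0.1655]
tcp_rot: [3.136, 0.176, -0.0]
contact_force: [0.2, -0.1, -1.5]
finger_gap: 0.535
gripper_force: 25.0
```

```bash
python3 - <<'E'
from h import *
s=robot.sense(); T=rot(s["tcp_rot"]); print(s["ee_pos"].round(4),np.degrees(np.arctan2(T[1,0],T[0,0])).round(2),s["joint_pos"].round(2),s["contact_force"],s["finger_gap"])
print("tool shift mm",T.T@(np.array([.6372,-.0221,.14])-s["ee_pos"])*1000)
c=robot.camera("side"); save(c,"s2.png",(200,100,380,250),4)
E
```

```text
[ 0.6366 -0.0223  0.1655] 6.43 [ 0.12  0.5  -0.18  1.63  0.1   1.03 -1.55] [ 0.17680191 -0.14726805 -1.51726295] 0.5345223543207023
tool shift mm [ 0.65354751 -0.14412996 25.456902  ]
```

View pics/s2.png

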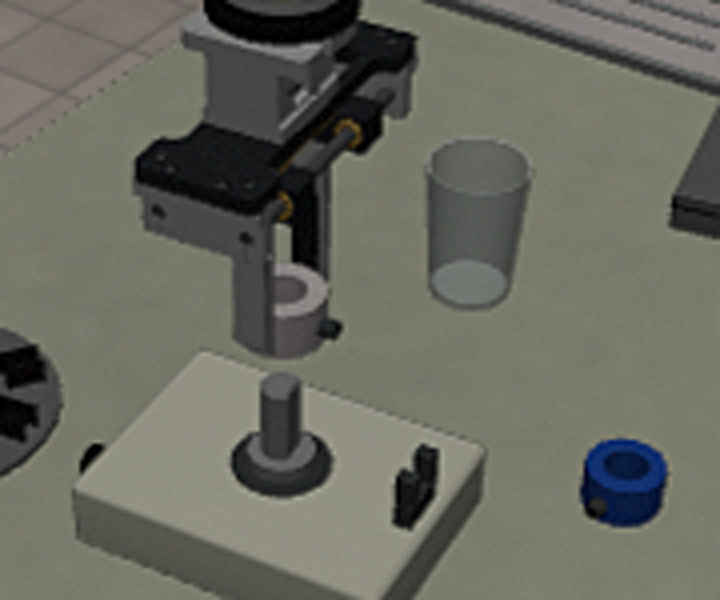

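The side view shows the collar held above the spindle with its screw pointing to the fork. I'll lower it in stages and check the force at each one.

{"op": "carry_out", "data": {"motion": [[[0.6,-0.2,10,0,0,0],[0,0,10,0,0,0],[0,0,8,0,0,0],[0,0,4,0,0,0],[0,0,2,0,0,0],[0,0,2,0,0,0],[0,0,2,0,0,0],[0,0,0,0,0,0]]]}}

```text
time_s: 17.23
ee_pos: [0.6373, -0.0218, 0.1273]
tcp_rot: [-3.137, -0.171, 0.0]
contact_force: [-0.2, 0.7, -1.7]
finger_gap: 0.53
gripper_force: 25.0
```

{"op": "carry_out", "data": {"motion": [[[0,0,1.5,0,0,0],[0,0,1.5,0,0,0],[0,0,1.5,0,0,0],[0,0,1.5,0,0,0],[0,0,1,0,0,0],[0,0,0,0,0,0]]]}}

```text
time_s: 17.73
ee_pos: [0.6372, -0.0218, 0.1201]
tcp_rot: [-3.137, -0.171, 0.001]
contact_force: [-0.6, 0.6, -1.4]
finger_gap: 0.533
gripper_force: 25.0
```

{"op": "carry_out", "data": {"motion": [[[0,0,1,0,0,0],[0,0,1,0,0,0],[0,0,1,0,0,0],[0,0,1,0,0,0],[0,0,1,0,0,0],[0,0,0,0,0,0]]]}}

```text
time_s: 18.23
ee_pos: [0.6372, -0.0218, 0.1152]
tcp_rot: [-3.137, -0.171, 0.001]
contact_force: [0.5, -1.3, -1.2]
finger_gap: 0.533
gripper_force: 25.0
```

{"op": "carry_out", "data": {"motion": [[[0,0,1,0,0,0],[0,0,1,0,0,0],[0,0,0,0,0,0]]]}}

```text
time_s: 18.48
ee_pos: [0.6373, -0.0218, 0.1132]
tcp_rot: [-3.137, -0.171, 0.0]
contact_force: [-0.8, 0.9, -0.8]
finger_gap: 0.535
gripper_force: 25.0
```

{"op": "carry_out", "data": {"motion": [[[0,0,3,0,0,0],[0,0,3,0,0,0],[0,0,3,0,0,0],[0,0,3,0,0,0],[0,0,3,0,0,0],[0,0,0,0,0,0]]]}}

```text
time_s: 18.98
ee_pos: [0.637, -0.0218, 0.0976]
tcp_rot: [-3.137, -0.171, 0.002]
contact_force: [0.6, 1.0, -0.9]
finger_gap: 0.534
gripper_force: 25.0
```

{"op": "carry_out", "data": {"motion": [[[0,0,3,0,0,0],[0,0,3,0,0,0],[0,0,2,0,0,0],[0,0,2,0,0,0],[0,0,2,0,0,0],[0,0,0,0,0,0],[0,0,0,0,0,0]]]}}

```text
time_s: 19.57
ee_pos: [0.6373, -0.0218, 0.0863]
tcp_rot: [-3.137, -0.171, 0.0]
contact_force: [-0.6, -0.0, -0.9]
finger_gap: 0.534
gripper_force: 25.0
```

{"op": "carry_out", "data": {"motion": [[[0,0,1,0,0,0],[0,0,1,0,0,0],[0,0,1,0,0,0],[0,0,0,0,0,0],[0,0,0,0,0,0]]]}}

```text
time_s: 19.98
ee_pos: [0.6373, -0.0218, 0.0834]
tcp_rot: [-3.137, -0.171, 0.0]
contact_force: [-0.6, -0.7, -0.9]
finger_gap: 0.534
gripper_force: 25.0
```

{"op": "carry_out", "data": {"motion": [[[0,0,0.5,0,0,0],[0,0,0.5,0,0,0],[0,0,0.5,0,0,0],[0,0,0,0,0,0],[0,0,0,0,0,0],[0,0,0,0,0,0]]]}}

```text
time_s: 20.48
ee_pos: [0.6375, -0.0218, 0.0826]
tcp_rot: [3.137, 0.171, 0.001]
contact_force: [-4.6, -0.9, 8.9]
finger_gap: 0.535
gripper_force: 25.0
```

```bash
python3 - <<'E'
from h import *
c=robot.camera("side"); save(c,"s3.png",(200,100,380,250),4); s=robot.sense(); print(s["ee_pos"],s["contact_force"],s["ft_torque"],s["gripper_force"])
E
```

```text
[ 0.63749072 -0.02178596  0.08260506] [-4.273942   -0.37677998  9.20408512] [ 0.01103388  1.01154079 -0.02459322] 25.001670249039307
```

View pics/s3.png

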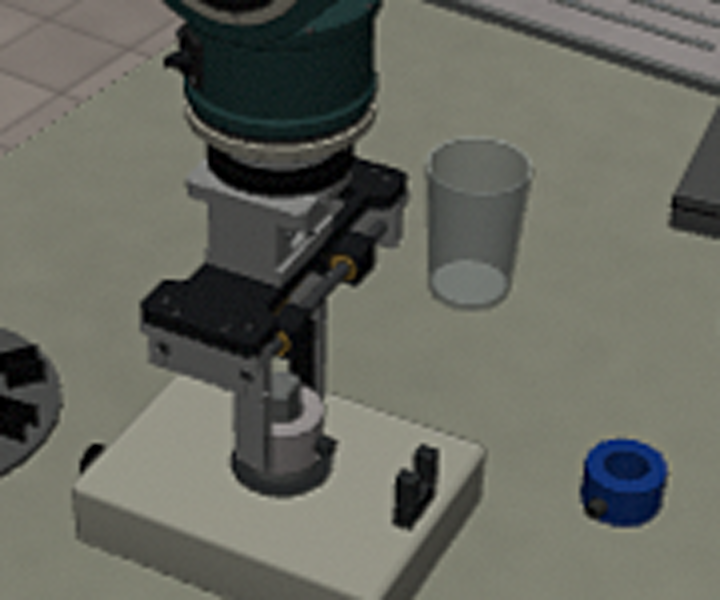

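The collar sits on the shoulder at (285,440), the spindle sticks out above it, and the screw at (325,445) points to the fork. The press is about 9 N. Handing in.

```bash
python3 -c "
from bench import robot
print(robot.finish_job())"
```

```text
the job is handed in; nothing more can be done
None
```

The job is handed in: I turned the spindle's flat to face the fork and slid the collar fully down onto the shoulder, screw towards the fork; the arm still holds it (25 N grip) and presses it down with about 9 N.

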